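# Load a label roll and clamp it with a ratchet pump

### The arm

A 6-joint arm with a two-finger parallel gripper is mounted at the origin on a cart in front of the work surface, level with it; the furniture and walls round the work are solid. World frame = base frame: x ahead of the robot, y to its left, z up, the work surface at z = 0. Lengths are in m, angles in rad, forces in N, time in s.
With the tool pointing down it reaches from about 0.3 to 0.875 m from the base axis. Payload 4.2 kg.
Tool frame: the origin (TCP) lies at the very end of the fingers, on their centre line; the grasp point (between the pads) lies 19 mm behind it; z points along the fingers, y is the line along which they close (so a half turn about z gives the same grasp; the last joint's range is limited). The gripper opens to 85 mm and grips with 20 to 120 N. Pads are 22 mm wide; open, the fingers measure 114 mm over their backs; the gripper's body (76 mm by 85 mm) begins 54 mm behind the grasp point. The pads swing forward as they close: fully open they stand 13 mm farther back than shut.
Start: joints at [-1.159, 0.32, 1.565, -0, 1.257, -0.02], TCP at [0.241, -0.522, 0.231] pointing down, gripper open.
Joint ranges: [-3.11, 3.11], [-0.84, 2.01], [0.21, 2.61], [-1.34, 4.49], [0.05, 2.63], [-2.56, 2.56]. Speed limits (rad/s): [2.57, 2.57, 3.14, 3.14, 3.14, 3.14].

### API

Orientations are given as a 3x3 rotation matrix whose columns are the frame's x, y, z axes.
In Python, from bench import observe, capture, workorder, models gives the robot as it stands.
- The arm moves only by the tool carry_out, never from a script. Its argument "motion" is a list of rows, each an object of numbers: "tx", "ty", "tz": the shift along the world's x, y, z in units of 40 mm (1.0 is 40 mm); "turn": the turn about the world's z in units of 5 degrees (1.0 is 5 degrees); "hand": the finger opening in mm, from 0 to 85.4. A call has 1 to 10 rows; each row is the pose to reach, as a shift and turn from the pose commanded when the call began; what a row does not reach only later rows make up. A row lasts 1/8 s, in which the tool goes at most 62.5 mm and 10.7 degrees, less where a joint would pass 70% of its speed; a pose out of reach is approached as far as the arm can. A call with a gripper value outside its range is refused whole. The fingers move at their own pace and stop on an object; "force" is the grip in N (left out, the last holds). Time passes only in rows, so rows that repeat a pose let the fingers close. It gives the time, the measured TCP pose, the force, the opening and the grip force at its end, in the units of the state.
- observe(): the state, without advancing time (a new reading comes with each control period).
- capture(name): name is "side" or "top" or "wrist"; returns a dict with "frame" (420x560x3 uint8, red, green, blue), "mtx" (3x3 intrinsics, pixels), "world_to_cam" (4x4, takes a point from world to camera coordinates). Camera axes: x right, y down, z forward; pixel columns grow to the right and rows downward; lengths in m; the calibration is good to about 2 mm. A picture is of the moment at which its call begins. There is no depth.
- workorder.sign_off(): hands the job in; it is judged then, once.
Trained networks look in the newest picture that a camera, given by its name, has taken for a name from the list of things; names that differ only in an ending like _2 or _b are one class to them, and where a whole thing is asked for, a point or a joint stands for the part that bears it (a point fixed in the world has none). Each returns a list of dicts, best first, with "conf" (0 to 1); they miss things now and then, are a little off and sometimes report something else, mostly with a low value. They report only what shows in the picture. A call takes as long as a camera call.
- models.outline_of(camera, name): "mask" (420x560 bool, what is visible of it) and "rect" ([centre column, centre row, width, height] in pixels, round what is visible of it).
- models.place_of(camera, name): "position" ([column, row] in pixels: a listed point, or the origin of a listed thing).
The state is a dict: "time_s": time; "joint_pos": joint angles; "dq": joint speeds; "effort": joint torques, N m; "ee_pos": TCP position; "ee_rot": TCP orientation; "wrist_force": force on the tool from outside, world axes, zero at the start; "wrist_torque": the same for the moment, N m; "finger_gap": finger opening in m; "finger_force": force on a finger pad.
Only numpy, scipy, OpenCV 4.12 (cv2) and the standard library are available. Lean on these libraries where they do the work, as an engineer would, in place of code of your own. Each camera call takes 0.05 s, during which the arm holds its last target. There are 200 camera calls.

### The job

Slide the white label roll over the upright spindle of the grey roll clamp until it sits flat on its seat and let go of it. Then pump the clamp by squeezing its red and black paddles together and letting them spring open again, until the shoe presses on the roll and about half of the shoe's 12 mm yellow stem has gone into the carrier; do not press the stem all the way in, which would crush the roll. Move the shoe only by the paddles, leave the tin and the honey jar alone, and finish while still holding the paddles squeezed with the shoe pressing on the roll.

Things in the scene. Friction and masses are not known exactly. Their poses are not given: they have to be found in the camera images.
- label_roll: white roll of price labels with brown cardboard core, a plain ring standing on its flat end: outside diameter 60 mm, height 39 mm, hole 29 mm right through, 0.10 to 0.20 kg. About 6 cm behind it the carriage of a meat slicer overhangs from 0.2 m up: fingers closing left to right keep clear of it. Origin: centre of the underside; z along the hole, up
- roll_clamp: low grey bench clamp fixed to the worktop, base plate 228 x 60 mm, top 12 mm up. Origin at worktop level under the middle between its two paddles; z up, x along the clamp towards the roll: paddles about 0, then shoe, spindle at +136 mm, fixed stop (face +168.5 mm, 40 mm wide, 51 mm high). Pump housing between the paddles is 62 mm high, 20 mm along x
- seat (a point): point on the spindle's axis at seat height, 14 mm above the worktop; axes as the clamp's. Steel spindle: 24 mm diameter, top 52 mm above this point, the uppermost 8 mm tapering to 12 mm. A grip on the roll has free room on its two sides along the clamp's y, not along x (shoe before it, stop 2.5 mm behind it). Slicer parts (41 to 91 mm high) start 65 mm off
- rear_paddle: red upright paddle 36 mm wide, 9 mm thick, 36 to 96 mm above the worktop; origin mid thickness at worktop level, axes as the clamp's. It slides along the clamp's x, from -28.5 mm open to -15.5 mm fully squeezed, and drives the shoe's bar by a ratchet. Squeezing takes about 3 to 7 N per finger, with the shoe pressing on the roll up to 20 N more
- front_paddle: black paddle of the same size, mirrored: x = +28.5 mm open, +15.5 mm squeezed. The two are linked and move equally towards each other: over the outer faces 66 mm open, 40 mm fully squeezed. Springs open them when let go. Beside both paddles the air is free above 52 mm
- pump_mid (a point): point midway between the paddles, 78 mm above the worktop: a good place for the middle of a grip from above that closes along the clamp's x
- feed_bar: steel toothed bar with the upright grey carrier (front face at +56 mm, 12 mm thick, 50 mm high). Axes as the clamp's; starts 0 to 10 mm ahead of the clamp's origin, can go to 46 mm. A squeeze advances it by the red paddle's travel less 0 to 5 mm lost at its start. With the paddles let go it stays (6 N friction), but a shoe pressed harder than that springs it back until hardly any load is left
- shoe: black rubber-faced shoe, 36 mm wide, 22 to 50 mm above the worktop, on a sprung yellow stem in the carrier. Axes as the clamp's; origin 8 mm behind its face. x is +68 mm from the feed_bar's origin unloaded (12 mm of stem showing), less as the stem goes in; spring 2.5 N per mm. Its face starts 20 to 30 mm from a seated roll, which may shift 3 mm when pressed
- paprika_tin: round red tin with a white lid, diameter 54 mm, 85 mm tall, origin at the centre of its underside; a bystander to leave alone
- honey_jar: six-sided honey jar 68 x 76 x 91 mm, origin at the centre of its underside; a bystander to leave alone

How it is judged:
By the outcome, as a careful person would: the job done as asked, in the order asked, and still so for the second after the job is handed in, while the arm keeps its last pose, push and grip.
It also fails if it takes over 67 s, if anything falls off the work surface, if the arm or the gripper's body presses on something with over 40 N, if the wrist force passes 120 N, or if a joint passes its speed limit or range.

## Working session

There is one attempt and no reset: what is moved stays moved. The work goes in short steps, Python scripts to look and compute and a tool call to move; the robot and the scene stay as the last step left them, time stands still between calls to the robot, and variables do not carry over. Pictures are saved under pics/ and viewed, at most 10 in all, crops included, and the job is handed in when it is done.

Besides the shell and the picture viewer there is one more tool, called after "Call:" as name(argument=value, ...), one argument or row to a line, values as JSON. carry_out: Moves the arm, as the interface text tells. Its arguments: {"type":"object","properties":{"motion":{"type":"array","items":{"type":"object","properties":{"tx":{"type":"number"},"ty":{"type":"number"},"tz":{"type":"number"},"turn":{"type":"number"},"hand":{"type":"number"}}}},"force":{"type":"number"}},"required":["motion"]}

```bash
mkdir -p pics
cat > h.py <<'E'
import numpy as np, cv2
from bench import observe, capture, workorder, models
def cap(n,save=None):
    c=capture(n)
    if save: cv2.imwrite(f'pics/{save}.png',c['frame'][:,:,::-1])
    return c
def ray(c,p):
    d=np.linalg.inv(c['mtx'])@[p[0],p[1],1.]; T=c['world_to_cam']; R=T[:3,:3]
    return -R.T@T[:3,3], R.T@d
def at_z(c,p,z):
    o,d=ray(c,p); return o+d*(z-o[2])/d[2]
def proj(c,P):
    T=c['world_to_cam']; q=c['mtx']@(T[:3,:3]@np.array(P,float)+T[:3,3]); return q[:2]/q[2]
def tri(obs):
    A=np.zeros((3,3));b=np.zeros(3)
    for c,p in obs:
        o,d=ray(c,p); d=d/np.linalg.norm(d); M=np.eye(3)-np.outer(d,d); A+=M;b+=M@o
    return np.linalg.solve(A,b)
E
python3 - <<'E'
from h import *
np.set_printoptions(precision=4,suppress=True)
Z=dict(label_roll=0,roll_clamp=0,seat=.014,rear_paddle=0,front_paddle=0,pump_mid=.078,feed_bar=0,shoe=0,paprika_tin=0,honey_jar=0)
cs={n:cap(n,n+'0') for n in('side','top')}
print({n:-c['world_to_cam'][:3,:3].T@c['world_to_cam'][:3,3] for n,c in cs.items()})
for k,z in Z.items():
    o=[]
    for n,c in cs.items():
        r=models.place_of(n,k)
        if r:
            p=r[0]['position'];o.append((c,p));print(k,n,round(r[0]['conf'],2),np.array(p),at_z(c,p,z))
    if len(o)==2: print('   tri',tri(o))
s=observe();print(s['ee_pos'],s['ee_rot'],s['time_s'])
im=np.hstack([cs['side']['frame'],cs['top']['frame']]);
E
```

```text
{'side': array([-0.0229,  0.6488,  0.6653]), 'top': array([ 0.3792, -0.0345,  0.9733])}
label_roll side 0.83 [282.1 237.7] [ 0.4428 -0.0049  0.    ]
label_roll top 0.88 [271.1 209.1] [ 0.4541 -0.0158  0.    ]
   tri [ 0.4534 -0.0165 -0.0127]
roll_clamp side 0.87 [371.5 187.2] [ 0.3569 -0.3408  0.    ]
roll_clamp top 0.97 [407.  244.9] [ 0.3643 -0.3426  0.    ]
   tri [ 0.3616 -0.3453 -0.0043]
seat side 0.68 [340.7 199.4] [ 0.3928 -0.2167  0.014 ]
seat top 0.68 [355.6 230.4] [ 0.4001 -0.217   0.014 ]
   tri [ 0.3974 -0.2191  0.0108]
rear_paddle side 0.55 [377.3 181.6] [ 0.3557 -0.3786  0.    ]
rear_paddle top 0.69 [424.7 245.9] [ 0.3614 -0.385   0.    ]
   tri [ 0.3603 -0.388  -0.0066]
front_paddle side 0.47 [362.5 193.2] [ 0.3648 -0.2975  0.    ]
front_paddle top 0.46 [394.1 243.9] [ 0.367  -0.3116  0.    ]
   tri [ 0.3688 -0.3133 -0.0101]
pump_mid side 0.91 [369.9 161.8] [ 0.373  -0.3449  0.078 ]
pump_mid top 0.69 [415.8 243.3] [ 0.3688 -0.3375  0.078 ]
   tri [ 0.369  -0.3355  0.0836]
feed_bar side 0.63 [370.7 184.5] [ 0.3651 -0.3531  0.    ]
feed_bar top 0.8 [403.5 240.6] [ 0.3747 -0.3345  0.    ]
   tri [ 0.3673 -0.3361  0.0077]
shoe side 0.59 [354.7 183.3] [ 0.4074 -0.3332  0.    ]
shoe top 0.41 [381.8 237.2] [ 0.3834 -0.2824  0.    ]
   tri [ 0.3822 -0.2727  0.0405]
paprika_tin side 0.55 [160.8 285. ] [0.5721 0.2779 0.    ]
paprika_tin top 0.64 [147.2 165.4] [0.5647 0.2873 0.    ]
   tri [0.5627 0.2838 0.0105]
honey_jar side 0.81 [228.2 261.4] [0.4982 0.1366 0.    ]
honey_jar top 0.81 [210.8 183.9] [0.5174 0.131  0.    ]
   tri [ 0.514   0.1295 -0.0124]
[ 0.2406 -0.5222  0.2313] [[ 0.9082  0.4185  0.0001]
 [ 0.4185 -0.9082 -0.0001]
 [ 0.      0.0001 -1.    ]] 1.1
```

View pics/side0.png

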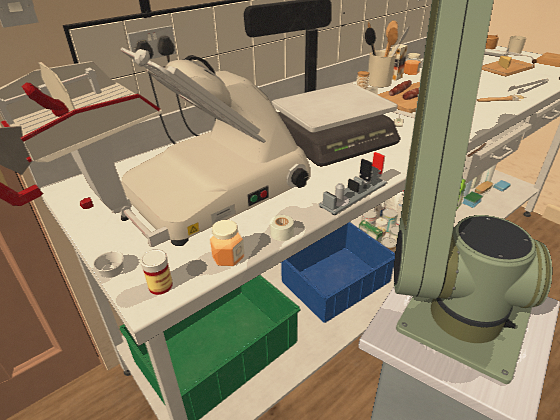

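View pics/top0.png

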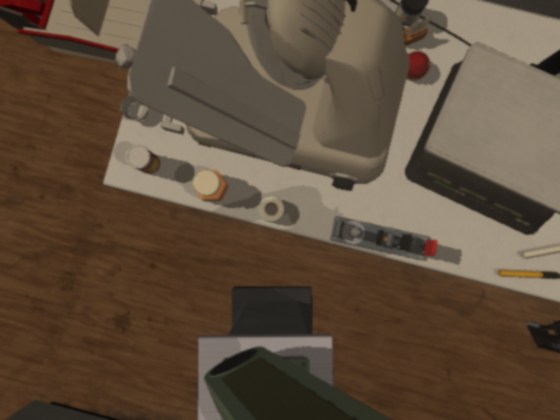

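The side view shows the roll at (282,227), with the clamp to its right at (320–385, 155–212). The top view shows the roll at (271,209) and the spindle at about (354,231), with the red paddle at (430,247). The clamp's x axis runs along roughly (0.27, 0.96) in world axes. I'll move to hover by the roll for a close look.

Call:
carry_out(
  motion=[
    {"tx": 0.4, "ty": 1.3, "tz": -0.1, "turn": -1},
    {"tx": 0.8, "ty": 2.6, "tz": -0.2, "turn": -2},
    {"tx": 1.2, "ty": 3.9, "tz": -0.3, "turn": -3},
    {"tx": 1.6, "ty": 5.2, "tz": -0.5, "turn": -4},
    {"tx": 2.0, "ty": 6.5, "tz": -0.7, "turn": -5},
    {"tx": 2.5, "ty": 7.8, "tz": -0.9, "turn": -6},
    {"tx": 3.0, "ty": 9.1, "tz": -1.1, "turn": -7},
    {"tx": 3.4, "ty": 10.4, "tz": -1.3, "turn": -8},
    {"tx": 3.8, "ty": 11.7, "tz": -1.5, "turn": -8.2},
    {"tx": 4.0, "ty": 12.5, "tz": -1.5, "turn": -8.2},
  ],
)

```text
invalid input at $.motion[0]: expected keys tx, ty, tz, turn, hand
```

Run:
```python
from h import *
np.set_printoptions(precision=4,suppress=True)
s=observe();print(s['ee_pos'],s['ee_rot'],s['time_s'],s['joint_pos'])
cs={n:cap(n,n+'1') for n in('wrist','top','side')}
T=cs['wrist']['world_to_cam'];print(-T[:3,:3].T@T[:3,3],T[2,:3])
for n in ('wrist','top','side'):
  for r in models.place_of(n,'label_roll')[:1]: print(n,r,at_z(cs[n],r['position'],0))
  for r in models.outline_of(n,'label_roll')[:1]:
    m=r['mask'];print(n,r['conf'],r['rect'],m.sum())
```

```text
[ 0.2406 -0.5222  0.2313] [[ 0.9082  0.4185  0.0001]
 [ 0.4185 -0.9082 -0.0001]
 [ 0.      0.0001 -1.    ]] 1.1 [-1.159   0.3196  1.5645  0.      1.2574 -0.02  ]
[ 0.3151 -0.4871  0.3744] [-0.29   -0.1343 -0.9476]
top 0.91 [271.5, 208.6, 25.3, 26.2] 422
side {'position': [280.6, 238.6], 'conf': 0.69} [0.4439 0.0001 0.    ]
side 0.89 [283.8, 228.6, 24.0, 21.0] 545
```

View pics/wrist1.png

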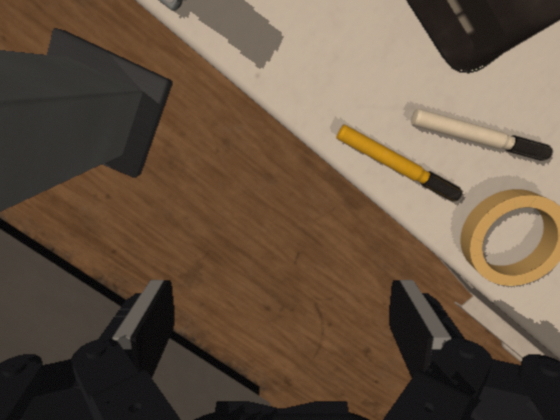

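The picture was taken from the start pose because the move was refused: every row needs a `hand` value. The wrist camera sits on the tool's +x side. I'll turn the other way so that it stays on the robot's side, clear of the carriage.

Call:
carry_out(
  motion=[
    {"tx": 0.4, "ty": 1.3, "tz": -0.1, "turn": 2, "hand": 85},
    {"tx": 0.8, "ty": 2.6, "tz": -0.2, "turn": 4, "hand": 85},
    {"tx": 1.2, "ty": 3.9, "tz": -0.3, "turn": 6, "hand": 85},
    {"tx": 1.6, "ty": 5.2, "tz": -0.5, "turn": 8, "hand": 85},
    {"tx": 2.0, "ty": 6.5, "tz": -0.7, "turn": 10, "hand": 85},
    {"tx": 2.5, "ty": 7.8, "tz": -0.9, "turn": 12, "hand": 85},
    {"tx": 3.0, "ty": 9.1, "tz": -1.1, "turn": 14, "hand": 85},
    {"tx": 3.4, "ty": 10.4, "tz": -1.3, "turn": 16, "hand": 85},
    {"tx": 3.8, "ty": 11.7, "tz": -1.5, "turn": 18, "hand": 85},
    {"tx": 4.0, "ty": 12.5, "tz": -1.5, "turn": 20, "hand": 85},
  ],
)

```text
time_s: 2.8
ee_pos: [0.4008, -0.0201, 0.171]
ee_rot: [[-0.576, 0.817, -0.0], [0.817, 0.576, 0.0], [0.0, -0.0, -1.0]]
wrist_force: [1.2, 0.1, -0.0]
finger_gap: 0.0849
finger_force: 0.0
```

Call:
carry_out(
  motion=[
    {"tx": 0, "ty": 0, "tz": 0, "turn": 2, "hand": 85},
    {"tx": 0, "ty": 0, "tz": 0, "turn": 4, "hand": 85},
    {"tx": 0, "ty": 0, "tz": 0, "turn": 6, "hand": 85},
    {"tx": 0, "ty": 0, "tz": 0, "turn": 7.8, "hand": 85},
    {"tx": 0, "ty": 0, "tz": 0, "turn": 7.8, "hand": 85},
  ],
)

```text
time_s: 3.42
ee_pos: [0.4007, -0.0222, 0.1714]
ee_rot: [[-0.96, 0.282, 0.0], [0.282, 0.96, 0.0], [-0.0, 0.0, -1.0]]
wrist_force: [0.5, -0.0, 0.1]
finger_gap: 0.0851
finger_force: 0.0
```

Run:
```python
from h import *
np.set_printoptions(precision=4,suppress=True)
s=observe();print(s['ee_pos'],s['ee_rot'],s['time_s'],s['joint_pos'])
cs={n:cap(n,n+'2') for n in('wrist','top','side')}
for n in ('wrist','top','side'):
  for r in models.place_of(n,'label_roll')[:1]: print(n,r,at_z(cs[n],r['position'],0))
  for r in models.outline_of(n,'label_roll')[:1]:
    m=r['mask'];print(n,r['conf'],r['rect'],m.sum())
```

```text
[ 0.4007 -0.0222  0.1714] [[-0.9595  0.2817  0.0003]
 [ 0.2817  0.9595  0.0001]
 [-0.0003  0.0002 -1.    ]] 3.425 [-0.0841  0.0994  2.0214  0.0001  1.0205 -1.3694]
wrist {'position': [300.5, 235.8], 'conf': 0.57} [ 0.4552 -0.0197  0.    ]
wrist 0.83 [307.2, 244.4, 78.5, 76.2] 4588
side {'position': [281.0, 236.9], 'conf': 0.75} [ 0.4469 -0.0059  0.    ]
side 0.97 [282.6, 229.9, 24.9, 21.1] 557
```

View pics/wrist2.png

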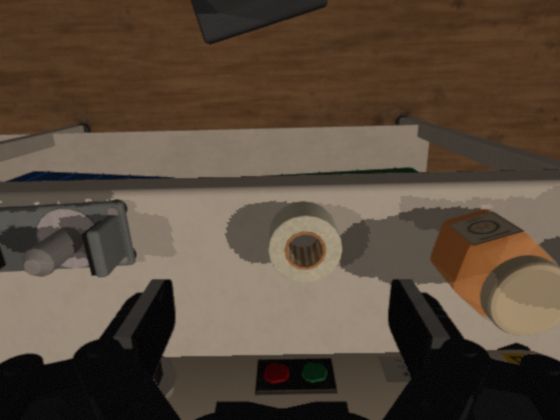

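The wrist view shows the roll with its top ring centred at about (305,249), the jar to its right, and the spindle tip at about (39,262) beside the stop at (108,245). I'll fit the roll's outline to get its position.

```bash
cat >> h.py <<'E'
from scipy.optimize import minimize
def cyl(c,x,y,z0,h,r):
    a=np.linspace(0,2*np.pi,60); P=[(x+r*np.cos(t),y+r*np.sin(t),z) for t in a for z in(z0,z0+h)]
    pts=np.array([proj(c,p) for p in P])
    m=np.zeros((420*4,560*4),np.uint8); cv2.fillConvexPoly(m,cv2.convexHull(np.round(pts*4+1.5).astype(np.int32)),1); return m>0
def fitcyl(c,mask,x,y,z0,h,r):
    M=np.kron(mask,np.ones((4,4)))>0
    f=lambda v:1-(lambda q:(q&M).sum()/(q|M).sum())(cyl(c,v[0]/1e3,v[1]/1e3,z0,h,r))
    o=minimize(f,[x*1e3,y*1e3],method='Nelder-Mead',options=dict(initial_simplex=[[x*1e3,y*1e3],[x*1e3+4,y*1e3],[x*1e3,y*1e3+4]],xatol=.1)); return o.x/1e3,1-o.fun
E
python3 - <<'E'
from h import *
np.set_printoptions(precision=4,suppress=True)
c=cap('wrist')
r=models.outline_of('wrist','label_roll')[0]
print(fitcyl(c,r['mask'],.455,-.02,0,.039,.03))
print('hand ring',at_z(c,(305,249),.039),'hole',at_z(c,(306,250),.039))
print('spindle',at_z(c,(39,262),.066))
for k in('seat','roll_clamp'):
  for q in models.place_of('wrist',k)[:1]:print(k,q,at_z(c,q['position'],.014 if k=='seat' else 0))
r=models.outline_of('side','label_roll')[0];print(fitcyl(cap('side'),r['mask'],.455,-.02,0,.039,.03))
E
```

```text
(array([ 0.4519, -0.0168]), np.float64(0.8976452119309262))
hand ring [ 0.4506 -0.0166  0.039 ] hole [ 0.4517 -0.016   0.039 ]
spindle [ 0.3934 -0.2045  0.066 ]
seat {'position': [70.5, 236.0], 'conf': 0.83} [ 0.3935 -0.2096  0.014 ]
(array([ 0.454, -0.019]), np.float64(0.9529032258064516))
```

Call:
carry_out(
  motion=[
    {"tx": 0.7, "ty": 0.14, "tz": -0.5, "turn": 0, "hand": 85},
    {"tx": 1.27, "ty": 0.14, "tz": -1.2, "turn": 0, "hand": 85},
    {"tx": 1.27, "ty": 0.14, "tz": -2.2, "turn": 0, "hand": 85},
    {"tx": 1.27, "ty": 0.14, "tz": -3.2, "turn": 0, "hand": 85},
    {"tx": 1.27, "ty": 0.14, "tz": -3.9, "turn": 0, "hand": 85},
    {"tx": 1.27, "ty": 0.14, "tz": -4.18, "turn": 0, "hand": 85},
    {"tx": 1.27, "ty": 0.14, "tz": -4.18, "turn": 0, "hand": 85},
  ],
)

```text
time_s: 5.05
ee_pos: [0.4515, -0.0166, 0.004]
ee_rot: [[-0.96, 0.28, -0.001], [0.28, 0.96, 0.0], [0.001, -0.0, -1.0]]
wrist_force: [0.3, -0.1, -0.1]
finger_gap: 0.0852
finger_force: 0.0
```

Call:
carry_out(
  motion=[
    {"tx": 0, "ty": 0, "tz": 0, "turn": 0, "hand": 50},
    {"tx": 0, "ty": 0, "tz": 0, "turn": 0, "hand": 50},
    {"tx": 0, "ty": 0, "tz": 0, "turn": 0, "hand": 50},
    {"tx": 0, "ty": 0, "tz": 0, "turn": 0, "hand": 50},
    {"tx": 0, "ty": 0, "tz": 0, "turn": 0, "hand": 50},
    {"tx": 0, "ty": 0, "tz": 0, "turn": 0, "hand": 50},
  ],
  force=25,
)

```text
time_s: 5.8
ee_pos: [0.4524, -0.0167, 0.0053]
ee_rot: [[-0.96, 0.28, 0.003], [0.28, 0.96, -0.0], [-0.003, 0.001, -1.0]]
wrist_force: [-1.3, -0.4, 6.8]
finger_gap: 0.0577
finger_force: 27.9
```

Call:
carry_out(
  motion=[
    {"tx": 0, "ty": 0, "tz": 0.8, "turn": 0, "hand": 50},
    {"tx": -0.3, "ty": 0, "tz": 1.9, "turn": 0, "hand": 50},
    {"tx": -1.0, "ty": -0.2, "tz": 2.9, "turn": -2, "hand": 50},
    {"tx": -1.7, "ty": -0.7, "tz": 3.8, "turn": -4, "hand": 50},
    {"tx": -2.2, "ty": -1.2, "tz": 4.3, "turn": -6, "hand": 50},
    {"tx": -2.6, "ty": -1.8, "tz": 4.4, "turn": -8, "hand": 50},
    {"tx": -2.9, "ty": -2.4, "tz": 4.4, "turn": -10, "hand": 50},
    {"tx": -3, "ty": -3.0, "tz": 4.4, "turn": -12, "hand": 50},
    {"tx": -3, "ty": -3.5, "tz": 4.4, "turn": -14, "hand": 50},
    {"tx": -3, "ty": -3.6, "tz": 4.4, "turn": -16, "hand": 50},
  ],
)

```text
time_s: 7.05
ee_pos: [0.3311, -0.1615, 0.1803]
ee_rot: [[0.117, 0.993, 0.001], [0.993, -0.117, -0.0], [-0.0, 0.001, -1.0]]
wrist_force: [-0.5, 0.7, -2.2]
finger_gap: 0.0578
finger_force: 28.3
```

Call:
carry_out(
  motion=[
    {"tx": 0, "ty": 0, "tz": 0, "turn": -2, "hand": 50},
    {"tx": 0, "ty": 0, "tz": 0, "turn": -2, "hand": 50},
    {"tx": 0, "ty": 0, "tz": 0, "turn": -2, "hand": 50},
  ],
)

```text
time_s: 7.42
ee_pos: [0.3313, -0.1605, 0.1802]
ee_rot: [[0.278, 0.961, 0.0], [0.961, -0.278, -0.0], [0.0, 0.0, -1.0]]
wrist_force: [0.7, 0.5, -1.8]
finger_gap: 0.0582
finger_force: 28.3
```

Run:
```python
from h import *
np.set_printoptions(precision=4,suppress=True)
s=observe();print(s['ee_pos'],s['ee_rot'],s['time_s'],s['joint_pos'],s['finger_gap'])
cs={n:cap(n,n+'3') for n in('wrist','top','side')}
print(cs['wrist']['mtx'])
Z=dict(roll_clamp=0,seat=.014,rear_paddle=0,front_paddle=0,pump_mid=.078,shoe=0)
for k,z in Z.items():
  for n,c in cs.items():
    for r in models.place_of(n,k)[:1]: print(k,n,round(r['conf'],2),np.array(r['position']),at_z(c,r['position'],z))
for n,c in cs.items():
  for r in models.outline_of(n,'label_roll')[:1]: print(n,r['rect'],r['conf'],fitcyl(c,r['mask'],s['ee_pos'][0],s['ee_pos'][1],s['ee_pos'][2]-.004,.039,.03))
```

```text
[ 0.3313 -0.1605  0.1802] [[ 0.2775  0.9607  0.0002]
 [ 0.9607 -0.2775 -0.    ]
 [ 0.      0.0002 -1.    ]] 7.425 [-0.4824  0.036   2.0668  0.0001  1.0387 -0.2012] 0.0582079163050035
[[376.875    0.     281.3062]
 [  0.     376.875  206.4169]
 [  0.       0.       1.    ]]
roll_clamp wrist 0.41 [280.4 277.8] [ 0.3026 -0.2554  0.    ]
roll_clamp top 0.67 [408.8 245.6] [ 0.3625 -0.3468  0.    ]
roll_clamp side 0.75 [373.6 186.7] [ 0.3529 -0.3466  0.    ]
seat wrist 0.6 [370.4 217.3] [ 0.397  -0.2124  0.014 ]
seat side 0.86 [339.9 200.2] [ 0.3928 -0.212   0.014 ]
rear_paddle top 0.53 [422.8 247.5] [ 0.3576 -0.3803  0.    ]
rear_paddle side 0.64 [376.5 181.2] [ 0.3586 -0.3794  0.    ]
front_paddle wrist 0.19 [373.2 291.7] [ 0.3857 -0.2955  0.    ]
front_paddle top 0.32 [343.7 261.5] [ 0.326  -0.1892  0.    ]
front_paddle side 0.62 [364.5 191.8] [ 0.3632 -0.3073  0.    ]
pump_mid top 0.91 [419.2 243.3] [ 0.3687 -0.345   0.078 ]
pump_mid side 0.62 [369.8 161.8] [ 0.3732 -0.3447  0.078 ]
shoe wrist 0.55 [372.7 292.5] [ 0.385  -0.2962  0.    ]
shoe top 0.47 [381.4 239.1] [ 0.3788 -0.2813  0.    ]
shoe side 0.59 [353.1 185.3] [ 0.4064 -0.3207  0.    ]
wrist [283.8, 307.6, 175.5, 184.8] 0.76 (array([ 0.3311, -0.16  ]), np.float64(0.9363115543045282))
top [334.2, 261.1, 14.1, 20.4] 0.69 (array([ 0.3513, -0.1213]), np.float64(0.152814231554389))
side [357.1, 156.4, 20.5, 23.8] 0.75 (array([ 0.334 , -0.1581]), np.float64(0.7291021671826625))
```

View pics/wrist3.png

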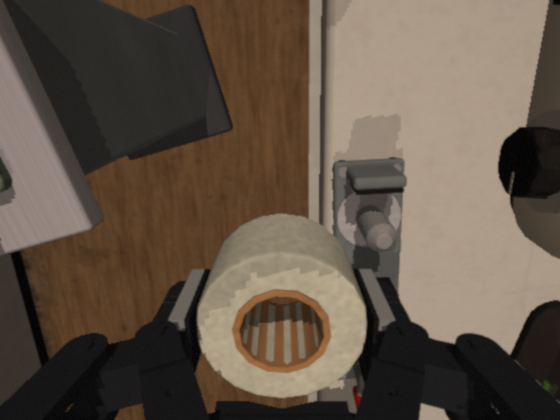

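The roll is held centred on the tool. The spindle tip shows at about (379,237), the seat disc at (369,217) and the stop at (376,175). I'll zoom in for an exact spindle position.

Run:
```python
from h import *
np.set_printoptions(precision=4,suppress=True)
c=cap('wrist'); f=c['frame'][:,:,::-1]
cv2.imwrite('pics/z3.png',cv2.resize(f[150:250,325:415],None,fx=6,fy=6,interpolation=cv2.INTER_CUBIC))
for p,z in(((379,237),.066),((369,217),.014)):print(at_z(c,p,z))
```

```text
[ 0.3928 -0.2077  0.066 ]
[ 0.3959 -0.2121  0.014 ]
```

View pics/z3.png

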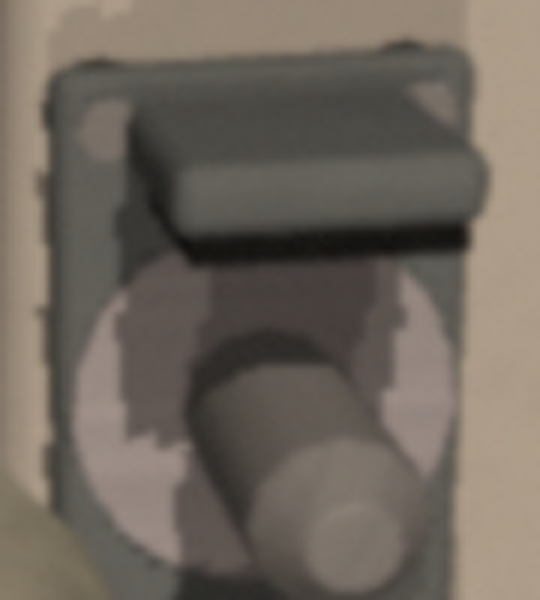

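Run:
```python
from h import *
np.set_printoptions(precision=4,suppress=True)
c=cap('wrist'); f=c['frame']
def g(u,v): return (u/6+325-.42, v/6+150-.42)
tip=g(352,547)
print('tip',at_z(c,tip,.066))
print('disc',at_z(c,g(264,402),.014), 'L',at_z(c,g(73,402),.014),'R',at_z(c,g(455,402),.014))
print('base L,R',at_z(c,g(50,300),.012),at_z(c,g(465,300),.012))
print('base far end',at_z(c,g(60,80),.012),at_z(c,g(470,55),.012))
print('stop top front',at_z(c,g(178,235),.051),at_z(c,g(485,205),.051))
# edge alignment of spindle silhouette for candidates
for x,y in ((.3945,-.211),(.396,-.212),(.3935,-.2115)):
    print(x,y,[np.round(((np.array(proj(c,(x,y,z)))+.42-[325,150])*6)) for z in(.014,.058,.066)])
```

```text
tip [ 0.3952 -0.2115  0.066 ]
disc [ 0.3957 -0.2117  0.014 ] L [ 0.369  -0.2039  0.014 ] R [ 0.4224 -0.2195  0.014 ]
base L,R [ 0.3696 -0.1885  0.012 ] [ 0.4271 -0.2053  0.012 ]
base far end [ 0.3786 -0.1575  0.012 ] [ 0.4343 -0.17    0.012 ]
stop top front [ 0.385  -0.1712  0.051 ] [ 0.4226 -0.1781  0.051 ]
0.3945 -0.211 [array([255., 400.]), array([330., 519.]), array([346., 545.])]
0.396 -0.212 [array([267., 404.]), array([343., 523.]), array([359., 549.])]
0.3935 -0.2115 [array([249., 405.]), array([323., 525.]), array([339., 550.])]
```

Call:
carry_out(
  motion=[
    {"tx": 0.8, "ty": -0.64, "tz": 0, "turn": 0.3, "hand": 50},
    {"tx": 1.6, "ty": -1.28, "tz": -0.2, "turn": 0.3, "hand": 50},
    {"tx": 1.6, "ty": -1.28, "tz": -1.2, "turn": 0.3, "hand": 50},
    {"tx": 1.6, "ty": -1.28, "tz": -2.1, "turn": 0.3, "hand": 50},
    {"tx": 1.6, "ty": -1.28, "tz": -2.4, "turn": 0.3, "hand": 50},
    {"tx": 1.6, "ty": -1.28, "tz": -2.4, "turn": 0.3, "hand": 50},
    {"tx": 1.6, "ty": -1.28, "tz": -2.4, "turn": 0.3, "hand": 50},
  ],
)

```text
time_s: 9.6
ee_pos: [0.3965, -0.2124, 0.0854]
ee_rot: [[0.255, 0.967, 0.003], [0.967, -0.255, -0.002], [-0.001, 0.003, -1.0]]
wrist_force: [-0.1, -0.7, -1.1]
finger_gap: 0.058
finger_force: 28.2
```

Run:
```python
from h import *
np.set_printoptions(precision=4,suppress=True)
s=observe();print(s['ee_pos'],s['wrist_force'])
c=cap('wrist','wrist4')
d=cap('side','side4')
r=models.outline_of('wrist','label_roll')[0];print(r['conf'],fitcyl(c,r['mask'],*s['ee_pos'][:2],s['ee_pos'][2]-.004,.039,.03))
f=np.hstack([cv2.resize(c['frame'][120:420,100:460],(480,400)),cv2.resize(d['frame'][130:230,300:400],(320,400)[:2] and (320,320)) if 0 else cv2.resize(d['frame'][120:245,300:400],(320,400))])
cv2.imwrite('pics/m4.png',f[:,:,::-1])
```

```text
[ 0.3965 -0.2124  0.0854] [-0.1126 -0.6507 -1.1225]
0.78 (array([ 0.3963, -0.2113]), np.float64(0.9444927350251447))
```

View pics/m4.png

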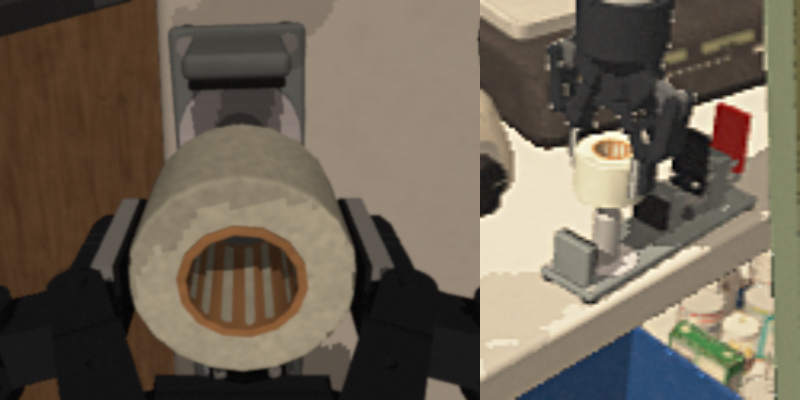

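The roll hangs centred above the spindle in both views. I'll lower it and watch the force.

Call:
carry_out(
  motion=[
    {"tx": 0, "ty": 0, "tz": -0.25, "turn": 0, "hand": 50},
    {"tx": 0, "ty": 0, "tz": -0.5, "turn": 0, "hand": 50},
    {"tx": 0, "ty": 0, "tz": -0.7, "turn": 0, "hand": 50},
    {"tx": 0, "ty": 0, "tz": -0.85, "turn": 0, "hand": 50},
    {"tx": 0, "ty": 0, "tz": -1.0, "turn": 0, "hand": 50},
    {"tx": 0, "ty": 0, "tz": -1.0, "turn": 0, "hand": 50},
  ],
)

```text
time_s: 10.5
ee_pos: [0.3952, -0.2117, 0.0437]
ee_rot: [[0.255, 0.967, -0.001], [0.967, -0.255, 0.001], [0.0, -0.001, -1.0]]
wrist_force: [0.5, -1.0, -1.6]
finger_gap: 0.0579
finger_force: 28.3
```

Call:
carry_out(
  motion=[
    {"tx": 0, "ty": 0, "tz": -0.2, "turn": 0, "hand": 50},
    {"tx": 0, "ty": 0, "tz": -0.4, "turn": 0, "hand": 50},
    {"tx": 0, "ty": 0, "tz": -0.5, "turn": 0, "hand": 50},
    {"tx": 0, "ty": 0, "tz": -0.58, "turn": 0, "hand": 50},
    {"tx": 0, "ty": 0, "tz": -0.62, "turn": 0, "hand": 50},
    {"tx": 0, "ty": 0, "tz": -0.62, "turn": 0, "hand": 50},
  ],
)

```text
time_s: 11.25
ee_pos: [0.3956, -0.2119, 0.0194]
ee_rot: [[0.255, 0.967, 0.0], [0.967, -0.255, -0.0], [-0.0, 0.001, -1.0]]
wrist_force: [-0.5, -1.3, -1.5]
finger_gap: 0.0582
finger_force: 28.3
```

Still no contact, so I'll go down a millimetre or so at a time.

Call:
carry_out(
  motion=[
    {"tx": 0, "ty": 0, "tz": -0.02, "turn": 0, "hand": 50},
    {"tx": 0, "ty": 0, "tz": -0.04, "turn": 0, "hand": 50},
    {"tx": 0, "ty": 0, "tz": -0.04, "turn": 0, "hand": 50},
  ],
)

```text
time_s: 11.62
ee_pos: [0.3957, -0.2119, 0.0193]
ee_rot: [[0.255, 0.967, 0.001], [0.967, -0.255, -0.001], [-0.0, 0.001, -1.0]]
wrist_force: [-2.6, 1.8, 15.1]
finger_gap: 0.0579
finger_force: 30.2
```

That is contact at seat height. I'll release with a small opening and lift off.

Call:
carry_out(
  motion=[
    {"tx": 0, "ty": 0, "tz": 0, "turn": 0, "hand": 74},
    {"tx": 0, "ty": 0, "tz": 0, "turn": 0, "hand": 74},
    {"tx": 0, "ty": 0, "tz": 0, "turn": 0, "hand": 74},
    {"tx": 0, "ty": 0, "tz": 0.1, "turn": 0, "hand": 74},
    {"tx": 0, "ty": 0, "tz": 0.5, "turn": 0, "hand": 74},
    {"tx": 0, "ty": 0, "tz": 1.2, "turn": 0, "hand": 74},
    {"tx": 0, "ty": 0, "tz": 2.2, "turn": 0, "hand": 80},
    {"tx": 0, "ty": 0, "tz": 3.2, "turn": 0, "hand": 80},
    {"tx": -0.4, "ty": -0.5, "tz": 3.8, "turn": 0, "hand": 80},
    {"tx": -0.8, "ty": -1.5, "tz": 4.0, "turn": 0, "hand": 80},
  ],
)

```text
time_s: 12.88
ee_pos: [0.3638, -0.2721, 0.1798]
ee_rot: [[0.252, 0.968, 0.003], [0.968, -0.252, -0.002], [-0.001, 0.003, -1.0]]
wrist_force: [-0.5, -0.6, -0.4]
finger_gap: 0.0798
finger_force: 0.0
```

Run:
```python
from h import *
np.set_printoptions(precision=4,suppress=True)
s=observe();print(s['ee_pos'],s['wrist_force'],s['time_s'])
cs={n:cap(n,n+'5') for n in('wrist','top','side')}
Z=dict(roll_clamp=0,seat=.014,rear_paddle=0,front_paddle=0,pump_mid=.078,shoe=0)
for k,z in Z.items():
  for n,c in cs.items():
    for r in models.place_of(n,k)[:1]: print(k,n,round(r['conf'],2),np.array(r['position']),at_z(c,r['position'],z))
for n,c in cs.items():
  for r in models.outline_of(n,'label_roll')[:1]: print(n,r['rect'],r['conf'],fitcyl(c,r['mask'],.3955,-.2118,.014,.039,.03))
```

```text
[ 0.3638 -0.2721  0.1798] [-0.4813 -0.6282 -0.4023] 12.875
roll_clamp wrist 0.72 [301.2 221.8] [ 0.3713 -0.3168  0.    ]
roll_clamp top 0.65 [410.3 242.4] [ 0.3702 -0.3507  0.    ]
roll_clamp side 0.66 [371.7 185.6] [ 0.3601 -0.3491  0.    ]
seat wrist 0.74 [299.9 100.3] [ 0.3951 -0.2112  0.014 ]
seat top 0.63 [353.  232.7] [ 0.3947 -0.2106  0.014 ]
seat side 0.83 [338.7 199.4] [ 0.3974 -0.2136  0.014 ]
rear_paddle side 0.65 [376.4 179.6] [ 0.3627 -0.3876  0.    ]
front_paddle wrist 0.63 [301.  220.8] [ 0.3714 -0.3158  0.    ]
front_paddle top 0.49 [394.3 240.5] [ 0.3751 -0.3123  0.    ]
front_paddle side 0.64 [363.3 193.5] [ 0.3622 -0.2973  0.    ]
pump_mid wrist 0.93 [305.8 296.2] [ 0.3636 -0.3452  0.078 ]
pump_mid top 0.61 [414.1 242. ] [ 0.3717 -0.3338  0.078 ]
pump_mid side 0.74 [370.9 164.8] [ 0.3633 -0.3307  0.078 ]
shoe wrist 0.9 [301.5 183.8] [ 0.3801 -0.2818  0.    ]
shoe top 0.64 [381.6 237.5] [ 0.3826 -0.2819  0.    ]
shoe side 0.58 [353.5 186.3] [ 0.4029 -0.3164  0.    ]
wrist [305.4, 104.3, 89.3, 89.7] 0.56 (array([ 0.3959, -0.2114]), np.float64(0.7502748930971289))
top [356.8, 230.9, 29.4, 26.1] 0.65 (array([ 0.396 , -0.2095]), np.float64(0.6407866434497593))
side [339.7, 195.5, 20.4, 23.4] 0.79 (array([ 0.3969, -0.2131]), np.float64(0.6531762295081968))
```

View pics/wrist5.png

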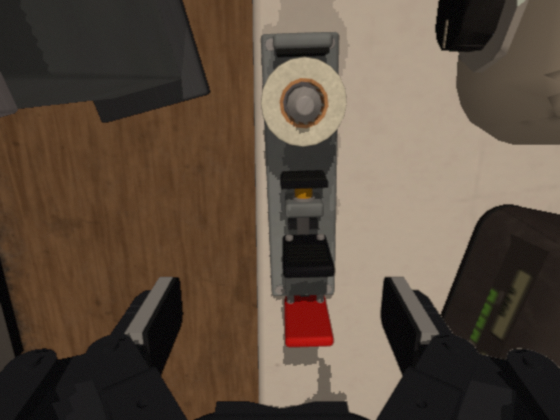

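The roll stands flat around the spindle at (304,101). The shoe is at (303,180), the black paddle's top edge at about (308,271) and the red one's at about (309,342).

Run:
```python
from h import *
np.set_printoptions(precision=4,suppress=True)
c=cap('wrist'); f=c['frame'][:,:,::-1]
cv2.imwrite('pics/z5.png',cv2.resize(f[160:360,250:360],None,fx=3,fy=3,interpolation=cv2.INTER_CUBIC)[:600])
b=at_z(c,(308.5,271),.096);r=at_z(c,(309.5,342),.096);m=(b+r)/2
s=np.array([.3955,-.2117])
print(b,r,m,np.linalg.norm((b-r)),np.linalg.norm(m[:2]-s),np.degrees(np.arctan2(*(s-m[:2])[::-1])))
u=(s-m[:2])/np.linalg.norm(s-m[:2]);print('mid from seat',s-.136*u)
```

```text
[ 0.3708 -0.3138  0.096 ] [ 0.3582 -0.3694  0.096 ] [ 0.3645 -0.3416  0.096 ] 0.05704901856676005 0.1335516641043475 76.59125050203495
mid from seat [ 0.364 -0.344]
```

View pics/z5.png

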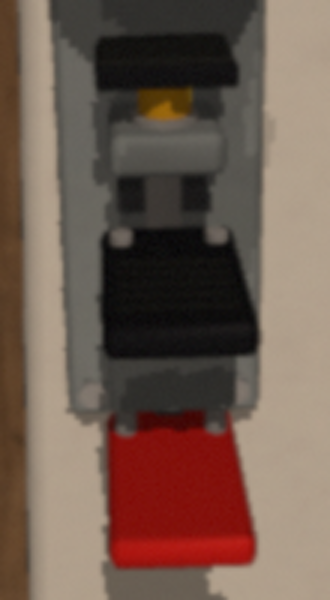

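Call:
carry_out(
  motion=[
    {"tx": 0, "ty": -0.3, "tz": 0, "turn": 2, "hand": 85},
    {"tx": 0, "ty": -0.6, "tz": 0, "turn": 4, "hand": 85},
    {"tx": 0.03, "ty": -0.9, "tz": 0, "turn": 6, "hand": 85},
    {"tx": 0.03, "ty": -1.2, "tz": 0, "turn": 8, "hand": 85},
    {"tx": 0.03, "ty": -1.5, "tz": 0, "turn": 10, "hand": 85},
    {"tx": 0.03, "ty": -1.79, "tz": 0, "turn": 12, "hand": 85},
    {"tx": 0.03, "ty": -1.79, "tz": 0, "turn": 14, "hand": 85},
    {"tx": 0.03, "ty": -1.79, "tz": 0, "turn": 16, "hand": 85},
    {"tx": 0.03, "ty": -1.79, "tz": 0, "turn": 18.2, "hand": 85},
    {"tx": 0.03, "ty": -1.79, "tz": -0.6, "turn": 18.2, "hand": 85},
  ],
)

```text
time_s: 15.38
ee_pos: [0.3657, -0.3446, 0.1549]
ee_rot: [[-0.972, 0.237, 0.003], [0.237, 0.972, -0.003], [-0.004, -0.002, -1.0]]
wrist_force: [0.3, 0.9, -0.3]
finger_gap: 0.0853
finger_force: 0.0
```

Call:
carry_out(
  motion=[
    {"tx": 0, "ty": 0, "tz": 0, "turn": 0, "hand": 85},
    {"tx": 0, "ty": 0, "tz": 0, "turn": 0, "hand": 85},
  ],
)

```text
time_s: 15.62
ee_pos: [0.3649, -0.3437, 0.1543]
ee_rot: [[-0.971, 0.238, 0.0], [0.238, 0.971, -0.0], [-0.001, -0.0, -1.0]]
wrist_force: [0.5, -0.3, 0.3]
finger_gap: 0.0853
finger_force: 0.0
```

Run:
```python
from h import *
np.set_printoptions(precision=4,suppress=True)
s=observe();print(s['ee_pos'],s['joint_pos'],s['time_s'])
c=cap('wrist','wrist6')
for k,z in dict(pump_mid=.078,seat=.014).items():
    for r in models.place_of('wrist',k)[:1]: print(k,r,at_z(c,r['position'],z))
```

```text
[ 0.3649 -0.3437  0.1543] [-0.7785  0.2698  1.8472  0.0001  1.024  -2.109 ] 15.625
pump_mid {'position': [279.9, 221.3], 'conf': 0.95} [ 0.366  -0.3444  0.078 ]
```

View pics/wrist6.png

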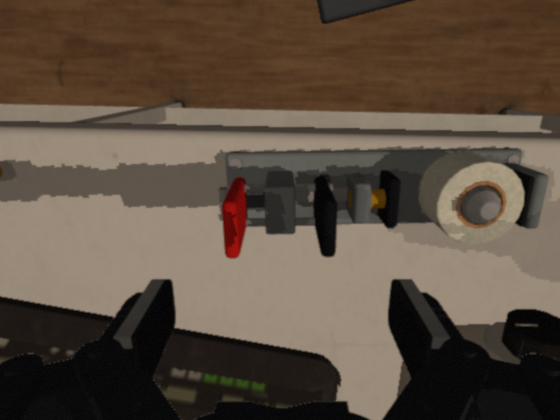

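The grip is centred: red paddle at (236,218), black at (325,215), with stem and shoe at (372–400,198) and the roll at (472,198). I've now viewed 10 pictures, so from here I'll measure numerically, using colour profiles rectified into clamp coordinates at shoe-top height.

Call:
carry_out(
  motion=[
    {"tx": 0, "ty": 0, "tz": -0.6, "turn": 0, "hand": 85},
    {"tx": 0, "ty": 0, "tz": -1.3, "turn": 0, "hand": 85},
    {"tx": 0, "ty": 0, "tz": -1.9, "turn": 0, "hand": 85},
    {"tx": 0, "ty": 0, "tz": -2.25, "turn": 0, "hand": 85},
    {"tx": 0, "ty": 0, "tz": -2.37, "turn": 0, "hand": 85},
    {"tx": 0, "ty": 0, "tz": -2.37, "turn": 0, "hand": 85},
  ],
)

```text
time_s: 16.52
ee_pos: [0.365, -0.3437, 0.0593]
ee_rot: [[-0.971, 0.238, 0.001], [0.238, 0.971, -0.0], [-0.001, -0.0, -1.0]]
wrist_force: [-0.6, 0.1, -0.0]
finger_gap: 0.085
finger_force: 0.0
```

```bash
cat >> h.py <<'E'
O=np.array([.3642,-.3439]); A=np.radians(76.4); U=np.array([np.cos(A),np.sin(A)]); V=np.array([-U[1],U[0]])
def prof(c,z=.05,y=0,x0=36,x1=130):
    """colour along clamp x (mm) at height z, averaged over y±2 mm"""
    T=np.float32; xs=np.arange(x0,x1,1.); out=[]
    uv=np.array([[proj(c,[*(O+U*x/1e3+V*(y+d)/1e3),z]) for x in xs] for d in(-2,-1,0,1,2)],T)
    s=cv2.remap(c['frame'],uv[...,0],uv[...,1],cv2.INTER_LINEAR); return xs,s.mean(0),uv[2]
def show(c,**k):
    xs,s,uv=prof(c,**k); print('uv',uv[0],uv[-1]); print(' '.join('%d:%d,%d,%d'%(x,*p) for x,p in zip(xs,s)))
E
python3 - <<'E'
from h import *
np.set_printoptions(precision=4,suppress=True)
s=observe();print(s['ee_pos'],s['wrist_force'],s['finger_gap'],s['time_s'])
c=cap('wrist','wrist7')
for y in(0,10): show(c,y=y)
hsv=cv2.cvtColor(c['frame'],cv2.COLOR_RGB2HSV); m=cv2.inRange(hsv,(15,140,60),(32,255,255)); n,l,st,ce=cv2.connectedComponentsWithStats(m)
print([(st[i],ce[i]) for i in range(1,n) if st[i][4]>20])
for k in('shoe','feed_bar','front_paddle','rear_paddle'):
    for r in models.outline_of('wrist',k)[:1]:print(k,r['conf'],r['rect'])
E
```

```text
[ 0.365  -0.3437  0.0593] [-0.5754  0.0795 -0.0184] 0.08501729452623394 16.525
uv [358.9565 270.003 ] [564.8107 269.5315]
36:8,7,7 37:8,8,9 38:15,15,14 39:42,41,39 40:81,78,73 41:97,95,88 42:98,96,89 43:88,86,81 44:68,66,62 45:49,48,44 46:53,44,31 47:61,47,21 48:56,44,28 49:43,41,39 50:46,45,42 51:53,52,48 52:68,66,62 53:86,83,78 54:94,92,85 55:96,93,87 56:97,94,88 57:100,96,90 58:101,98,91 59:102,100,93 60:107,104,97 61:112,108,101 62:112,101,89 63:110,83,43 64:83,59,17 65:70,47,9 66:65,44,7 67:62,41,7 68:60,40,7 69:59,39,6 70:57,39,7 71:38,26,6 72:9,9,8 73:5,5,5 74:7,7,7 75:11,10,12 76:17,16,16 77:19,16,17 78:19,17,18 79:19,17,18 80:21,20,19 81:29,28,25 82:51,49,46 83:54,53,50 84:54,53,50 85:54,53,50 86:53,53,50 87:54,53,50 88:53,53,49 89:53,52,49 90:54,52,49 91:54,52,49 92:58,56,52 93:62,59,53 94:68,63,55 95:72,67,57 96:75,69,58 97:76,70,60 98:77,71,60 99:76,70,59 100:76,70,59 101:76,71,59 102:77,71,60 103:76,70,59 104:77,71,60 105:77,71,60 106:76,71,59 107:76,70,59 108:78,72,61 109:106,98,82 110:156,145,121 111:172,159,133 112:174,160,134 113:175,161,136 114:178,164,137 115:178,1
[... 1040 characters left out ...]
3:83,77,65 104:84,77,65 105:77,71,60 106:77,72,61 107:79,73,61 108:81,75,63 109:81,75,63 110:88,81,69 111:116,108,90 112:151,140,117 113:174,161,135 114:179,165,138 115:177,164,137 116:177,163,137 117:178,165,138 118:178,165,138 119:177,164,137 120:176,162,136 121:177,164,137 122:178,165,138 123:177,163,137 124:126,117,98 125:0,0,0 126:0,0,0 127:0,0,0 128:0,0,0 129:0,0,0
[(array([418, 243,  21,  29, 538], dtype=int32), array([427.7862, 257.0632])), (array([380, 244,   7,  28, 160], dtype=int32), array([383.1375, 257.3438]))]
shoe 0.91 [423.1, 257.8, 83.5, 91.9]
feed_bar 0.61 [326.7, 259.1, 275.8, 91.6]
front_paddle 0.69 [354.3, 303.2, 51.4, 150.6]
rear_paddle 0.73 [214.4, 302.2, 76.6, 151.7]
```

At shoe-top height the carrier's front edge is at 62 mm and the shoe's face at 81.5 mm. So the bar starts at about 5.8 mm, and the roll's face, at 106 mm, is about 24.5 mm away. First squeeze.

Call:
carry_out(
  motion=[
    {"tx": 0, "ty": 0, "tz": 0, "turn": 0, "hand": 37},
    {"tx": 0, "ty": 0, "tz": 0, "turn": 0, "hand": 37},
    {"tx": 0, "ty": 0, "tz": 0, "turn": 0, "hand": 37},
    {"tx": 0, "ty": 0, "tz": 0, "turn": 0, "hand": 37},
    {"tx": 0, "ty": 0, "tz": 0, "turn": 0, "hand": 37},
    {"tx": 0, "ty": 0, "tz": 0, "turn": 0, "hand": 37},
    {"tx": 0, "ty": 0, "tz": 0, "turn": 0, "hand": 37},
    {"tx": 0, "ty": 0, "tz": 0, "turn": 0, "hand": 37},
  ],
  force=35,
)

```text
time_s: 17.77
ee_pos: [0.3656, -0.345, 0.0614]
ee_rot: [[-0.972, 0.236, 0.003], [0.236, 0.972, -0.004], [-0.003, -0.003, -1.0]]
wrist_force: [-3.2, 0.1, 14.0]
finger_gap: 0.0388
finger_force: 34.2
```

```bash
cat >> h.py <<'E'
def meas(tag=''):
    c=cap('wrist'); r=[]
    for y in(0,5,10):
        xs,s,_=prof(c,y=y,x0=50,x1=125); X=np.arange(50,124,.1); S=np.array([np.interp(X,xs,s[:,i]) for i in range(3)])
        yel=(S[0]>1.9*(S[2]+6))&(S[0]>45)&(S[0]-S[2]>30); dark=S[0]<30
        yi=np.where(yel)[0]
        lo,hi=(X[yi[0]],X[yi[-1]]) if len(yi) else (np.nan,np.nan)
        # first dark run after the yellow, ends at the shoe's face
        k=np.where(dark&(X>(hi if hi==hi else 60)))[0]
        e=X[k[0]+np.argmax(~dark[k[0]:])] if len(k) else np.nan
        r.append((lo,hi,e))
    s=observe(); print(tag,'t',s['time_s'],'gap',round(s['finger_gap']*1e3,2),'ff',round(float(s['finger_force']),1),'wf',np.round(s['wrist_force'],1),'ee',np.round(s['ee_pos'],4))
    print('carrier,stem end,shoe face:',np.round(r,1).tolist(),'face-carrier',np.round([q[2]-q[0] for q in r],1))
    return c
E
python3 - <<'E'
from h import *
c=meas(); show(c,y=5,x0=40,x1=125)
E
```

```text
t 17.825 gap 38.78 ff 34.2 wf [-3.  -2.  15.5] ee [ 0.3656 -0.345   0.0614]
carrier,stem end,shoe face: [[75.4, 123.9, nan], [75.0, 84.0, 93.7], [74.5, 82.8, 93.6]] face-carrier [ nan 18.7 19.1]
uv [370.33304 256.34412] [556.61456 256.4735 ]
40:54,53,50 41:55,54,50 42:55,53,50 43:55,53,50 44:55,53,50 45:55,53,50 46:58,56,52 47:58,57,53 48:58,56,53 49:55,53,50 50:54,53,49 51:54,53,50 52:53,52,49 53:49,48,45 54:42,41,38 55:40,39,37 56:40,39,37 57:39,39,37 58:39,38,36 59:40,39,37 60:41,40,38 61:48,47,44 62:51,49,46 63:56,55,52 64:67,65,61 65:81,80,74 66:97,94,88 67:106,102,95 68:107,104,96 69:108,105,97 70:109,106,99 71:111,108,101 72:111,109,101 73:111,107,101 74:115,109,100 75:141,109,63 76:142,96,15 77:121,81,9 78:114,76,9 79:114,76,10 80:113,76,9 81:113,76,10 82:112,76,9 83:106,71,9 84:48,32,7 85:8,8,8 86:8,7,7 87:8,8,8 88:13,12,13 89:19,18,19 90:20,18,18 91:20,18,19 92:21,19,20 93:21,20,19 94:33,31,27 95:68,62,52 96:73,67,57 97:73,67,56 98:73,67,56 99:74,68,57 100:74,68,57 101:74,68,57 102:74,68,57 103:73,67,57 104:74,68,57 105:73,68,57 106:73,67,57 107:74,68,58 108:74,69,58 109:80,74,62 110:119,109,92 111:155,143,119 112:166,153,128 113:167,155,130 114:167,154,129 115:168,155,129 116:172,158,133 117:171,158,132 118:169,155,130 119:166,153,129 120:165,153,128 121:155,143,120 122:140,129,108 123:130,117,96 124:101,80,59
```

The bar advanced 12.5 mm with almost no lost travel. Release and squeeze again, which should bring the shoe just to the roll.

Call:
carry_out(
  motion=[
    {"tx": 0, "ty": 0, "tz": 0, "turn": 0, "hand": 80},
    {"tx": 0, "ty": 0, "tz": 0, "turn": 0, "hand": 80},
    {"tx": 0, "ty": 0, "tz": 0, "turn": 0, "hand": 80},
    {"tx": 0, "ty": 0, "tz": 0, "turn": 0, "hand": 80},
    {"tx": 0, "ty": 0, "tz": 0, "turn": 0, "hand": 80},
    {"tx": 0, "ty": 0, "tz": 0, "turn": 0, "hand": 80},
  ],
)

```text
time_s: 18.58
ee_pos: [0.3646, -0.3433, 0.0589]
ee_rot: [[-0.971, 0.238, -0.0], [0.238, 0.971, 0.0], [0.0, 0.0, -1.0]]
wrist_force: [0.1, 1.6, 0.2]
finger_gap: 0.0801
finger_force: 0.0
```

```bash
python3 -c "
from h import *
c=meas()"
```

```text
t 18.625 gap 79.96 ff 0.0 wf [-0.2  0.   0.5] ee [ 0.3647 -0.3434  0.0589]
carrier,stem end,shoe face: [[75.4, 123.9, nan], [75.1, 83.9, 93.7], [74.5, 82.9, 93.5]] face-carrier [ nan 18.6 19. ]
```

Call:
carry_out(
  motion=[
    {"tx": 0, "ty": 0, "tz": 0, "turn": 0, "hand": 50},
    {"tx": 0, "ty": 0, "tz": 0, "turn": 0, "hand": 40},
    {"tx": 0, "ty": 0, "tz": 0, "turn": 0, "hand": 39},
    {"tx": 0, "ty": 0, "tz": 0, "turn": 0, "hand": 39},
    {"tx": 0, "ty": 0, "tz": 0, "turn": 0, "hand": 39},
    {"tx": 0, "ty": 0, "tz": 0, "turn": 0, "hand": 39},
    {"tx": 0, "ty": 0, "tz": 0, "turn": 0, "hand": 39},
    {"tx": 0, "ty": 0, "tz": 0, "turn": 0, "hand": 39},
  ],
  force=35,
)

```text
time_s: 19.62
ee_pos: [0.3655, -0.345, 0.0611]
ee_rot: [[-0.972, 0.236, 0.002], [0.236, 0.972, -0.004], [-0.003, -0.003, -1.0]]
wrist_force: [-2.7, -1.3, 12.2]
finger_gap: 0.0396
finger_force: 20.0
```

```bash
python3 -c "
from h import *
c=meas(); show(c,y=5,x0=78,x1=125)"
```

```text
t 19.675 gap 39.21 ff 20.0 wf [-3.8  0.  13.2] ee [ 0.3655 -0.3451  0.0611]
carrier,stem end,shoe face: [[69.1, 93.8, 105.3], [66.8, 94.9, 105.4], [66.2, 93.7, 105.2]] face-carrier [36.2 38.6 39. ]
uv [454.8492  256.75522] [557.10767 256.78168]
78:102,99,92 79:104,101,94 80:106,103,95 81:108,105,98 82:110,107,99 83:110,108,100 84:112,109,101 85:112,108,100 86:134,107,71 87:153,104,17 88:125,84,10 89:109,73,9 90:109,73,9 91:108,72,8 92:107,72,9 93:106,70,9 94:99,66,8 95:42,27,7 96:7,6,5 97:6,6,6 98:5,6,6 99:6,6,6 100:15,13,14 101:18,16,16 102:18,15,16 103:18,16,17 104:19,17,17 105:20,18,17 106:51,47,40 107:72,67,56 108:73,67,57 109:74,68,57 110:77,71,60 111:110,101,85 112:151,139,116 113:163,151,127 114:166,153,128 115:165,153,128 116:166,153,128 117:169,156,131 118:171,157,132 119:167,154,129 120:164,151,127 121:157,145,121 122:137,126,106 123:134,124,103 124:105,95,78
```

The shoe is just about touching the roll. Release, then a partial third squeeze with measurements along the way.

Call:
carry_out(
  motion=[
    {"tx": 0, "ty": 0, "tz": 0, "turn": 0, "hand": 80},
    {"tx": 0, "ty": 0, "tz": 0, "turn": 0, "hand": 80},
    {"tx": 0, "ty": 0, "tz": 0, "turn": 0, "hand": 80},
    {"tx": 0, "ty": 0, "tz": 0, "turn": 0, "hand": 80},
    {"tx": 0, "ty": 0, "tz": 0, "turn": 0, "hand": 80},
    {"tx": 0, "ty": 0, "tz": 0, "turn": 0, "hand": 80},
  ],
)

```text
time_s: 20.42
ee_pos: [0.3646, -0.3433, 0.0589]
ee_rot: [[-0.971, 0.238, -0.0], [0.238, 0.971, 0.0], [0.0, 0.0, -1.0]]
wrist_force: [-0.3, 0.9, 1.0]
finger_gap: 0.08
finger_force: 0.0
```

```bash
cat >> h.py <<'E'
def cross(X,v,l,i0,up=True):
    for i in range(i0,len(X)-1):
        if (v[i]<l<=v[i+1]) if up else (v[i]>=l>v[i+1]): return X[i]+(l-v[i])/(v[i+1]-v[i])*(X[i+1]-X[i])
    return np.nan
def meas(tag=''):
    c=cap('wrist'); s=observe(); print(tag,'t',s['time_s'],'gap',round(s['finger_gap']*1e3,2),'ff',round(float(s['finger_force']),1),'wf',np.round(s['wrist_force'],1),'ee',np.round(s['ee_pos'],4))
    for y in(5,8,10):
        xs,S,_=prof(c,y=y,x0=76,x1=127); q=S[:,0]-S[:,2]
        ca=cross(xs,q,40,0); e=cross(xs,q,35,max(0,int(ca-76)+1) if ca==ca else 0,False)
        f=cross(xs,S[:,0],35,int(e-76)+3) if e==e else np.nan
        print(y,'carrier %.1f stem end %.1f face %.1f roll %.1f | stem vis %.1f face-carrier %.1f'%(ca,e,f,cross(xs,S[:,0],115,int(f-76)+1) if f==f else np.nan,e-ca,f-ca))
    return c
E
python3 -c "
from h import *
c=meas()"
```

```text
t 20.475 gap 79.79 ff 0.0 wf [-0.2 -0.  -0.1] ee [ 0.3646 -0.3433  0.0589]
5 carrier 85.6 stem end 95.0 face 105.4 roll 111.1 | stem vis 9.4 face-carrier 19.9
8 carrier 85.5 stem end 94.6 face 105.4 roll 111.6 | stem vis 9.1 face-carrier 19.9
10 carrier 85.6 stem end 93.9 face 105.3 roll 112.2 | stem vis 8.3 face-carrier 19.8
```

Call:
carry_out(
  motion=[
    {"tx": 0, "ty": 0, "tz": 0, "turn": 0, "hand": 62},
    {"tx": 0, "ty": 0, "tz": 0, "turn": 0, "hand": 56},
    {"tx": 0, "ty": 0, "tz": 0, "turn": 0, "hand": 53},
    {"tx": 0, "ty": 0, "tz": 0, "turn": 0, "hand": 53},
    {"tx": 0, "ty": 0, "tz": 0, "turn": 0, "hand": 53},
    {"tx": 0, "ty": 0, "tz": 0, "turn": 0, "hand": 53},
  ],
  force=45,
)

```text
time_s: 21.22
ee_pos: [0.3651, -0.345, 0.0608]
ee_rot: [[-0.972, 0.237, 0.002], [0.236, 0.972, -0.004], [-0.002, -0.003, -1.0]]
wrist_force: [-3.9, -1.2, 12.7]
finger_gap: 0.0532
finger_force: 11.4
```

```bash
python3 -c "
from h import *
c=meas(); show(c,y=8,x0=78,x1=125)"
```

```text
t 21.275 gap 53.35 ff 11.4 wf [-3.9 -0.7 12.7] ee [ 0.3651 -0.345   0.0608]
5 carrier 90.7 stem end 95.5 face 106.2 roll 111.4 | stem vis 4.8 face-carrier 15.5
8 carrier 90.5 stem end 94.9 face 106.1 roll 112.0 | stem vis 4.5 face-carrier 15.6
10 carrier 90.5 stem end 94.3 face 106.0 roll 112.6 | stem vis 3.8 face-carrier 15.6
uv [456.0264  251.83624] [558.92883 251.8423 ]
78:53,51,48 79:57,56,52 80:65,64,60 81:77,75,70 82:92,89,83 83:102,100,93 84:105,102,95 85:107,104,97 86:108,105,98 87:110,107,99 88:111,108,101 89:112,109,101 90:108,102,92 91:97,70,28 92:109,73,8 93:111,74,9 94:95,64,9 95:40,28,8 96:7,6,7 97:8,6,7 98:7,6,6 99:7,6,6 100:11,10,11 101:17,16,16 102:18,16,17 103:18,16,17 104:20,18,19 105:19,17,17 106:32,30,26 107:67,62,52 108:73,67,56 109:73,68,57 110:74,68,57 111:79,73,61 112:113,104,88 113:149,137,115 114:162,150,125 115:166,152,128 116:166,153,128 117:166,153,128 118:165,153,128 119:165,152,128 120:164,151,126 121:164,151,126 122:166,154,129 123:165,153,128 124:104,96,81
```

The stem is about 4.3 mm in. It needs roughly 1.7 mm more, so close a little further.

Call:
carry_out(
  motion=[
    {"tx": 0, "ty": 0, "tz": 0, "turn": 0, "hand": 51},
    {"tx": 0, "ty": 0, "tz": 0, "turn": 0, "hand": 49.5},
    {"tx": 0, "ty": 0, "tz": 0, "turn": 0, "hand": 49.5},
    {"tx": 0, "ty": 0, "tz": 0, "turn": 0, "hand": 49.5},
    {"tx": 0, "ty": 0, "tz": 0, "turn": 0, "hand": 49.5},
  ],
)

```text
time_s: 21.9
ee_pos: [0.3651, -0.345, 0.0614]
ee_rot: [[-0.972, 0.237, 0.002], [0.236, 0.972, -0.004], [-0.003, -0.003, -1.0]]
wrist_force: [-3.7, -0.5, 17.9]
finger_gap: 0.0499
finger_force: 13.9
```

```bash
python3 -c "
from h import *
c=meas()
import math
for k in ('label_roll','honey_jar','paprika_tin'):
  d=cap('side')
  for r in models.place_of('side',k)[:1]: print(k,r['position'],r['conf'])"
```

```text
t 21.95 gap 49.61 ff 13.9 wf [-4.4 -1.3 15.7] ee [ 0.3651 -0.345   0.0614]
5 carrier 92.2 stem end 95.6 face 106.3 roll 111.4 | stem vis 3.4 face-carrier 14.0
8 carrier 92.0 stem end 95.0 face 106.1 roll 112.1 | stem vis 3.0 face-carrier 14.1
10 carrier 92.0 stem end 94.3 face 106.1 roll 112.6 | stem vis 2.3 face-carrier 14.1
label_roll [337.3, 201.1] 0.68
honey_jar [229.4, 257.2] 0.8
paprika_tin [159.8, 286.4] 0.79
```

The stem is 5.8 of its 12 mm in, the shoe is on the roll and the grip is steady. Handing in.

```bash
python3 -c "
from h import *
print(workorder.sign_off())"
```

```text
the job is handed in; nothing more can be done
None
```

The roll sits flat on its seat and released, the shoe is pressing on it with about 5.8 mm of the 12 mm stem in the carrier, and I handed the job in with the paddles still held squeezed, at about 22 s on the clock.

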